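# Scan the tag of the round marquetry panel

### The arm

A 6-joint arm with a two-finger parallel gripper is mounted at the origin on the work surface. World frame = base frame: x ahead of the robot, y to its left, z up, the work surface at z = 0. Lengths are in m, angles in rad, forces in N, time in s.
With the tool pointing down it reaches from about 0.3 to 0.775 m from the base axis. Payload 14.6 kg.
Tool frame: the origin (TCP) lies on the centre line of the jaws, within the pads' length; the fingertips stand 19 mm ahead of it and the grasp point (between the pads) is the TCP; z points along the fingers, y is the direction in which the jaws open and shut (so a half turn about z gives the same grasp; the last joint's range is limited). The gripper opens to 94 mm and grips with 3 to 60 N. Pads are 16 mm wide; open, the fingers measure 119 mm over their backs; the gripper's body (75 mm by 177 mm) begins 78 mm behind the grasp point.
Start: joints at [-1.393, 0.3, 1.521, -0, 1.321, -0.067], TCP at [0.133, -0.534, 0.224] pointing down, gripper open.
Joint ranges: [-3.03, 3.03], [-0.79, 2.21], [0.23, 2.52], [-1.04, 4.18], [0, 3.07], [-2.55, 2.55]. Speed limits (rad/s): [2.22, 2.22, 2.57, 3.14, 3.14, 3.14].

### API

Orientations are given as [roll, pitch, yaw] about the fixed x, y, z axes, in that order (R = Rz(yaw) Ry(pitch) Rx(roll)).
In Python, from station import ctrl gives the robot as it stands. The module is installed in compiled form; this text tells all that it offers.
- The arm moves only by the shell command python3 -m creep 'ROWS' [FORCE]. ROWS is a JSON object of lists of equal length, an entry for each row: "translation": the shift along the world's x, y, z in mm, a list of three; "yaw": the turn about the world's z in rad; "gripper": the closure in counts, from 0 (fully open) to 255 (shut). A call has 1 to 5 rows; each row is the pose to reach, as a shift and turn from the pose measured when the call began; what a row does not reach only later rows make up. A row lasts 1/12 s, in which the tool goes at most 41.7 mm and 7.16 degrees, less where a joint would pass 70% of its speed; a pose out of reach is approached as far as the arm can. A call with a gripper value outside its range is refused whole. The fingers move at their own pace and stop on an object; FORCE is the grip in N (left out, the last holds). Time passes only in rows, so rows that repeat a pose let the fingers close. It gives the time, the measured TCP pose, the force and the opening at its end, in the units of the state.
- ctrl.get_obs(): the state, without advancing time (a new reading comes with each control period).
- ctrl.camera(name): name is "scene" or "top"; returns a dict with "pixels" (420x560x3 uint8, red, green, blue), "depth" (420x560 float32, m along the optical axis (not along the pixel's ray), 0 where there is no reading), "fx", "fy", "cx", "cy" (pixels), "R" (3x3) and "t" (3): a world point X has camera coordinates R X + t. Camera axes: x right, y down, z forward; pixel columns grow to the right and rows downward; lengths in m; the calibration is good to about 2 mm. A picture is of the moment at which its call begins.
- ctrl.hand_in(): hands the job in, once; it reports no verdict.
The state is a dict: "time_s": time; "qpos": joint angles; "joint_vel": joint speeds; "tau": joint torques, N m; "ee_pos": TCP position; "eef_rot": TCP orientation; "force": force on the tool from outside, world axes, zero at the start; "moment": the same for the moment, N m; "grip_width": finger opening in m.
Only numpy, scipy, OpenCV 4.12 (cv2) and the standard library are available. Lean on these libraries where they do the work, as an engineer would, in place of code of your own. Each camera call takes 0.05 s, during which the arm holds its last target. There are 200 camera calls.

### The job

Pick up the hand scanner from its mat and point its nose straight down at the tag on the round marquetry panel, about 10 cm above the tag, holding it steady there for two seconds. Scan only that tag, not the one on the square panel, and do not shift either panel. Then stand the scanner gently back on its nose in the middle of its mat and let go.

Things in the scene. Friction and masses are not known exactly. Their poses are not given: they have to be found in the camera images.
- scanner (a point): Middle of the hand scanner (0.25 kg), on its head's axis, 55 mm above its nose's underside. It stands nose down on the mat, 110 mm tall: grey flat-sided head 48 (x) by 36 (y) mm, black nose 60 x 50, 18 high; beam leaves along -z. A pistol grip 28 wide juts level to -x, 119 mm out, middle 23 above this point. Grasp the head from above across y, 25 to 35 above this point. Any turn about z scans.
- round_tag (a point): The tag to scan: middle of the upper face of a 40 mm white paper square with black blocks, on the round panel: a loose wooden disc 150 mm across, 12 mm thick, with a sunburst of straw strips, flat on the bench. x points from the disc's centre to the tag, 42 mm away; z up; 13 mm above the bench.
- square_tag (a point): A tag of the same look, not to be scanned, on the square panel: a loose wooden plate 130 x 130 mm, 12 mm thick, with straight straw stripes, flat on the bench. x points from the plate's centre to the tag, 37 mm away; z up; 13 mm above the bench.
- mat: The scanner's flat grey mat, fixed on the bench, 150 x 150 mm, 4 mm thick; origin at the centre of its underside, x and y along its edges. Mat and panels lie right, middle and left in any order. Beyond them, 0.77 m or more ahead, stand a turned egg, a cone and a pot of sticks, up to 165 mm high; a low offcut lies near the robot.
Mind the look-alikes: they are no part of the job. There is more than one size of the part that bears scanner; the job needs the largest.

How it is judged:
On the way:
1. beam steady (under 30 mm/s, 0.3 rad/s) on the round panel's tag for 1.5 s: within 20 mm in scanner x and y, nose 50 to 150 mm above it, within 11 degrees of square (x of round_tag in the frame of scanner between -0.02 and 0.02 m and y of round_tag in the frame of scanner between -0.02 and 0.02 m and z of round_tag in the frame of scanner between -0.205 and -0.105 m and angle between the z axis of scanner and the z axis of round_tag, either way round below 0.2 rad and angle between scanner's own z axis and vertical below 0.5 rad and linear speed of scanner_body below 0.03 m/s and angular speed of scanner_body below 0.3 rad/s), for 1.5 s.
At the end, for the whole second after the job is handed in: After the scan the scanner stands on its nose on the mat, within 40 mm of the mat's centre and 6 degrees of upright, at rest and let go; neither panel has shifted by more than 20 mm (horizontal distance between scanner and mat below 0.04 m and height (world z) of scanner between 0.052 and 0.066 m and angle between scanner's own z axis and vertical below 0.1 rad and linear speed of scanner_body below 0.02 m/s and contact force between the fingers and scanner_body below 0.2 N); the robot touches nothing.
It fails at once if the square panel's tag is scanned (beam held on it as defined for the scan) (x of square_tag in the frame of scanner between -0.02 and 0.02 m and y of square_tag in the frame of scanner between -0.02 and 0.02 m and z of square_tag in the frame of scanner between -0.205 and -0.105 m and angle between the z axis of scanner and the z axis of square_tag, either way round below 0.2 rad and angle between scanner's own z axis and vertical below 0.5 rad and linear speed of scanner_body below 0.03 m/s and angular speed of scanner_body below 0.3 rad/s).
It fails at once if the round panel is shifted by more than 20 mm (distance of round_tag from where it was at the start of the episode above 0.02 m).
It fails at once if the square panel is shifted by more than 20 mm (distance of square_tag from where it was at the start of the episode above 0.02 m).
It fails at once if the scanner is dropped: it falls faster than 0.6 m/s out of the fingers (linear speed of scanner_body above 0.6 m/s and not (contact force between the fingers and scanner_body above 0.2 N)).
It also fails if it takes over 48 s, if anything falls off the work surface, if the arm or the gripper's body presses on something with over 40 N, if the wrist force passes 120 N, or if a joint passes its speed limit or range.

## Working session

There is one attempt and no reset: what is moved stays moved. The work goes in short steps, Python scripts to look and compute and a shell command to move; the robot and the scene stay as the last step left them, time stands still between calls to the robot, and variables do not carry over. Pictures are saved under pics/ and viewed, about 8 in all and at most 12, crops included, and the job is handed in when it is done.

```bash
mkdir -p pics; cat > h.py <<'E'
import numpy as np, cv2
from station import ctrl
def cloud(c):
    v,u=np.mgrid[:420,:560]; d=c['depth']
    P=np.stack([(u-c['cx'])/c['fx']*d,(v-c['cy'])/c['fy']*d,d],-1)
    return (P-c['t'])@c['R']   # R^T (P-t)
E
python3 - <<'E'
from h import *
o=ctrl.get_obs();print(o)
for n in('scene','top'):
    c=ctrl.camera(n);np.savez(''+n+'.npz',**c);cv2.imwrite(f'pics/{n}0.png',c['pixels'][...,::-1])
    print(n,c['fx'],c['R'].round(3).tolist(),(-c['R'].T@c['t']).round(3))
E
```

```text
{'time_s': 0.0, 'qpos': array([-1.39261210e+00,  3.00470912e-01,  1.52157916e+00,  5.40029159e-06,
        1.32070192e+00, -6.65864235e-02]), 'joint_vel': array([-0.00104352, -0.0008183 , -0.00033131,  0.00028964,  0.00110545,
       -0.0001963 ]), 'tau': array([ 2.63037065e-03, -5.31800687e+01, -3.52735198e+01,  7.09642796e-02,
        2.43620243e-02, -8.86244379e-05]), 'ee_pos': array([ 0.1332465 , -0.53336716,  0.22388723]), 'eef_rot': array([-3.14043623e+00, -8.23585178e-05,  2.44769261e-01]), 'force': array([-1.75482548,  0.38419973, -0.03758736]), 'moment': array([-0.0240027 ,  0.02386218, -0.00175393]), 'grip_width': 0.09401953733178565}
scene 386.85398289900735 [[0.445, 0.896, 0.016], [0.712, -0.342, -0.613], [-0.543, 0.284, -0.79]] [ 0.933 -0.242  0.703]
top 503.6745750285932 [[-0.004, -1.0, 0.017], [-0.997, 0.003, -0.079], [0.079, -0.017, -0.997]] [ 0.441 -0.005  0.988]
```

View pics/scene0.png

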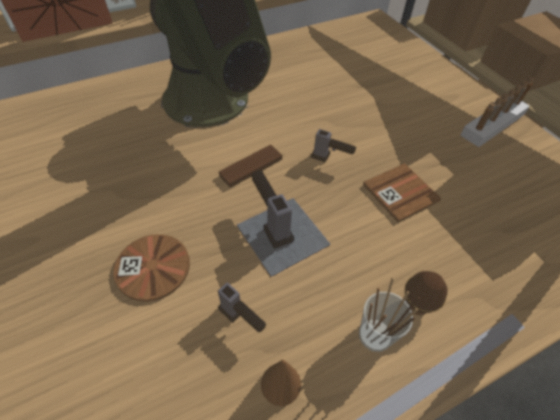

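View pics/top0.png

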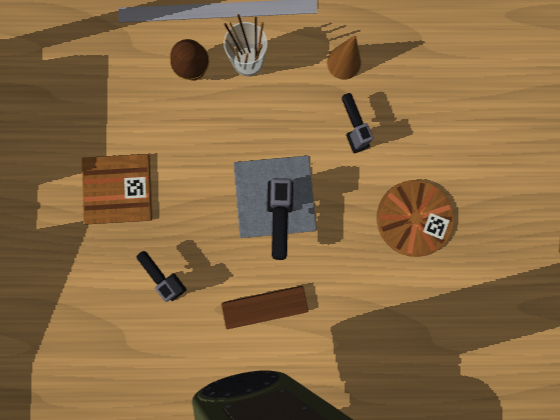

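The scene view shows the large scanner on the grey mat at (280,222), the round panel at (150,267) with its tag at (130,266), and the square panel at (400,192). The top view has the head at (281,190) and its grip pointing down to (280,255), the round tag at (436,226) and the square tag at (135,187). It also shows two small look-alikes, at (360,135) and (168,288).

```bash
cat > m.py <<'E'
from h import *
def fit(m,W,name):
    p=W[m]
    if len(p)<10: print(name,len(p));return
    r=cv2.minAreaRect((p[:,:2]*1000).astype(np.float32))
    print(name,len(p),'rect c',np.round(r[0],1),'size',np.round(r[1],1),'ang',round(r[2],1),'mean',p.mean(0).round(4),'z med',np.median(p[:,2]).round(4))
for n in('scene','top'):
    c=dict(np.load(n+'.npz'));W=cloud(c);px=c['pixels'].astype(int);ok=c['depth']>0
    X,Y,Z=W[...,0],W[...,1],W[...,2]
    hsv=cv2.cvtColor(c['pixels'],cv2.COLOR_RGB2HSV)
    near=ok&(abs(X-.52)<.16)&(abs(Y)<.13)
    print(n)
    fit(near&(Z>.1),W,'head+grip? z>.1')
    fit(near&(Z>.105)&(Z<.125),W,'head top')
    fit(near&(Z>.07)&(Z<.099),W,'grip/side')
    fit(near&(Z>-.006)&(Z<.012)&(hsv[...,1]<60),W,'mat')
    fit(ok&(Y<-.15)&(Y>-.45)&(abs(X-.42)<.14)&(Z>.006)&(Z<.03)&(X<.56),W,'disc')
    for nm,s in(('rtag',-1),('stag',1)):
        fit(ok&(Y*s>.15)&(Y*s<.45)&(X>.3)&(X<.6)&(Z>.003)&(Z<.03)&(hsv[...,1]<70)&(hsv[...,2]>110),W,nm)
E
python3 m.py
```

```text
scene
head+grip? z>.1 428 rect c [522.2 -23.2] size [35.6 48.6] ang 89.3 mean [ 0.5264 -0.0253  0.113 ] z med 0.1144
head top 390 rect c [522.  -23.2] size [35.7 48. ] ang 88.7 mean [ 0.5253 -0.0249  0.1139] z med 0.1147
grip/side 634 rect c [475.7 -23.5] size [ 34.9 143.8] ang 89.8 mean [ 0.4776 -0.0259  0.0904] z med 0.0938
mat 2992 rect c [523.1 -12.9] size [149.4 150.3] ang 5.1 mean [ 0.5373 -0.0179  0.0048] z med 0.0048
disc 3912 rect c [ 478.7 -286.1] size [148.4 149.2] ang 77.7 mean [ 0.4835 -0.2878  0.0129] z med 0.013
rtag 341 rect c [ 461.8 -325.7] size [43.2 45.6] ang 68.8 mean [ 0.4632 -0.3266  0.0135] z med 0.0134
stag 234 rect c [539.6 256.7] size [44.4 44.3] ang 3.6 mean [0.541  0.2564 0.0139] z med 0.0139
top
head+grip? z>.1 558 rect c [521.1 -21.7] size [35.1 48.2] ang 89.7 mean [ 0.52   -0.0216  0.1136] z med 0.1137
head top 558 rect c [521.1 -21.7] size [35.1 48.2] ang 89.7 mean [ 0.52   -0.0216  0.1136] z med 0.1137
grip/side 828 rect c [451.1 -17.9] size [32.7 97.4] ang 87.1 mean [ 0.4499 -0.0197  0.0933] z med 0.0937
mat 4557 rect c [521.8 -12.5] size [149.5 150.3] ang 4.9 mean [ 0.5247 -0.0098  0.0038] z med 0.0039
disc 4599 rect c [ 435.5 -285.1] size [232.6 273.6] ang 6.4 mean [ 0.4773 -0.2851  0.0121] z med 0.0121
rtag 313 rect c [ 462.1 -326.2] size [42.3 41. ] ang 69.1 mean [ 0.4624 -0.3262  0.0126] z med 0.0127
stag 290 rect c [539.2 258.1] size [39.5 41.6] ang 1.4 mean [0.5397 0.2576 0.0128] z med 0.0129
```

```bash
python3 -m creep '{"translation":[[20,26,0],[44,58,0],[68,90,0],[92,122,0],[116,154,0]],"yaw":[-0.05,-0.1,-0.15,-0.2,-0.25],"gripper":[0,0,0,0,0]}' 25
python3 -m creep '{"translation":[[24,32,0],[48,64,0],[72,96,0],[96,128,0],[120,160,0]],"yaw":[0,0,0,0,0],"gripper":[0,0,0,0,0]}'
```

```text
time_s: 0.52
ee_pos: [0.2498, -0.3777, 0.2237]
eef_rot: [-3.14, 0.0, -0.008]
force: [1.0, -0.7, 0.1]
grip_width: 0.0939
time_s: 0.93
ee_pos: [0.3705, -0.2158, 0.2237]
eef_rot: [-3.14, 0.0, -0.008]
force: [-0.1, -0.8, 0.1]
grip_width: 0.0939
```

```bash
python3 -m creep '{"translation":[[24,31,0],[48,62,0],[72,93,0],[96,124,0],[118,151,0]],"yaw":[0,0,0,0,0],"gripper":[0,0,0,0,0]}'
python3 -m creep '{"translation":[[16,21,0],[26,34,0],[33,42,0],[33,42,0],[33,42,0]],"yaw":[0,0,0,0,0],"gripper":[0,0,0,0,0]}'
```

```text
time_s: 1.35
ee_pos: [0.4893, -0.0625, 0.2235]
eef_rot: [-3.14, 0.0, -0.008]
force: [0.4, 0.1, 0.1]
grip_width: 0.094
time_s: 1.77
ee_pos: [0.522, -0.0208, 0.2232]
eef_rot: [-3.14, 0.001, -0.007]
force: [0.0, 0.3, 0.3]
grip_width: 0.0941
```

```bash
python3 - <<'E'
from h import *
c=ctrl.camera('scene');np.savez('scene.npz',**c);cv2.imwrite('pics/s1.png',c['pixels'][...,::-1])
print(ctrl.get_obs()['ee_pos'])
E
```

```text
[ 0.52186642 -0.02123284  0.22341894]
```

View pics/s1.png

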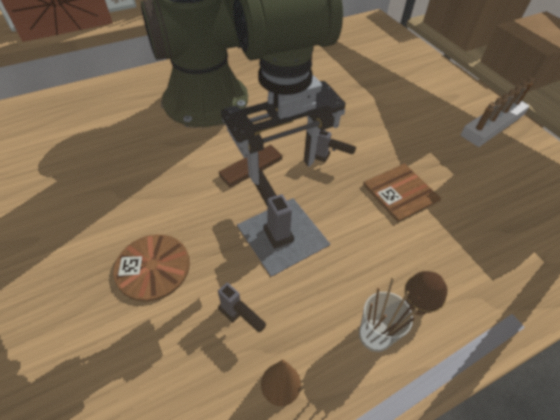

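The open jaws are above the head, with the fingers at (250,165) and (310,150) on either side of it. Nothing has moved, so I'll descend.

```bash
python3 -m creep '{"translation":[[0,-1,-20],[0,-1,-40],[0,-1,-60],[0,-1,-80],[0,-1,-95]],"yaw":[0,0,0,0,0],"gripper":[0,0,0,0,0]}'
python3 -m creep '{"translation":[[0,0,-12],[0,0,-24],[0,0,-36],[0,0,-38],[0,0,-38]],"yaw":[0,0,0,0,0],"gripper":[0,0,0,0,0]}'
```

```text
time_s: 2.23
ee_pos: [0.5209, -0.0234, 0.1271]
eef_rot: [-3.14, 0.002, -0.01]
force: [-0.5, -0.2, 0.5]
grip_width: 0.0934
time_s: 2.65
ee_pos: [0.5203, -0.0243, 0.0889]
eef_rot: [-3.14, 0.003, -0.011]
force: [1.1, -0.4, 0.4]
grip_width: 0.094
```

```bash
python3 -m creep '{"translation":[[0,2,0],[0,2,0],[0,2,0],[0,2,0],[0,2,0]],"yaw":[0,0,0,0,0],"gripper":[80,120,150,180,200]}' 25
python3 -m creep '{"translation":[[0,0,0],[0,0,0],[0,0,0],[0,0,0],[0,0,0]],"yaw":[0,0,0,0,0],"gripper":[255,255,255,255,255]}'
python3 -m creep '{"translation":[[0,0,0],[0,0,0],[0,0,4],[0,0,8],[0,0,12]],"yaw":[0,0,0,0,0],"gripper":[255,255,255,255,255]}'
```

```text
time_s: 3.07
ee_pos: [0.5204, -0.0222, 0.0893]
eef_rot: [-3.14, 0.002, -0.011]
force: [-0.1, -1.4, -0.4]
grip_width: 0.0638
time_s: 3.48
ee_pos: [0.5204, -0.0223, 0.0892]
eef_rot: [-3.14, 0.002, -0.011]
force: [0.2, -1.6, -0.7]
grip_width: 0.0361
time_s: 3.9
ee_pos: [0.5203, -0.0222, 0.1015]
eef_rot: [-3.14, 0.003, -0.011]
force: [0.6, 0.2, -3.5]
grip_width: 0.036
```

```bash
python3 -m creep '{"translation":[[0,0,15],[0,0,35],[0,0,60],[0,0,85],[0,0,98]],"yaw":[0,0,0,0,0],"gripper":[255,255,255,255,255]}'
python3 - <<'E'
from h import *
c=ctrl.camera('scene');cv2.imwrite('pics/s2.png',c['pixels'][100:300,160:400,::-1].repeat(3,0).repeat(3,1))
W=cloud(c);p=W[(c['depth']>0)&(W[...,2]>.14)&(W[...,2]<.22)&(W[...,0]<.495)&(W[...,0]>.36)&(abs(W[...,1]+.02)<.035)]
print(ctrl.get_obs()['ee_pos'],len(p))
# top surface of grip: z vs x
for a in np.arange(.38,.5,.015):
    q=p[abs(p[:,0]-a)<.0075]
    if len(q)>5: print(a.round(3),len(q),np.percentile(q[:,2],[50,90]).round(4),q[:,1].mean().round(4))
E
```

```text
time_s: 4.32
ee_pos: [0.5209, -0.0223, 0.2028]
eef_rot: [-3.141, -0.001, -0.011]
force: [0.9, -0.1, -2.3]
grip_width: 0.0358
[ 0.52152125 -0.02234077  0.20427322] 44
0.44 18 [0.2025 0.2058] -0.0337
0.455 9 [0.1956 0.2041] -0.0339
0.47 14 [0.201  0.2048] -0.0343
```

View pics/s2.png

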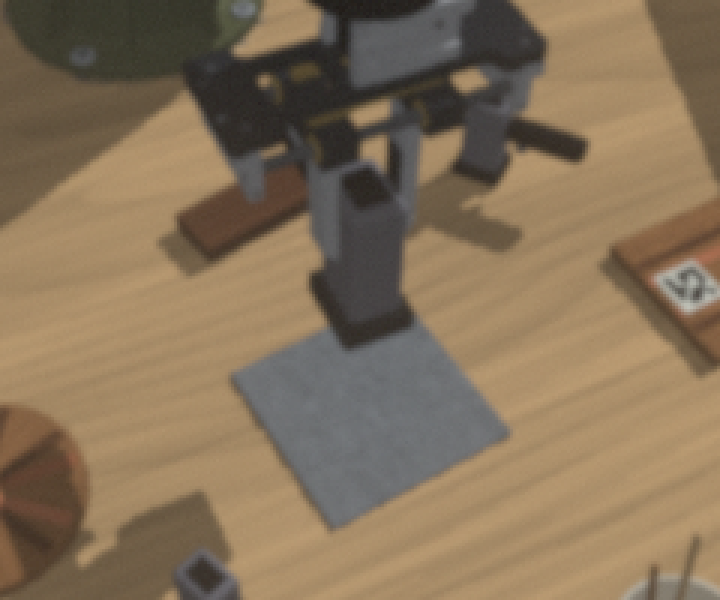

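The scanner is in the jaws, upright with its nose at (360,325) in the crop, and the mat below is empty. I'll carry it to the round tag.

```bash
python3 -m creep '{"translation":[[-2,-10,0],[-6,-30,0],[-10,-52,0],[-14,-76,0],[-20,-100,0]],"yaw":[0,0,0,0,0],"gripper":[255,255,255,255,255]}'
python3 -m creep '{"translation":[[-5,-25,0],[-10,-50,0],[-15,-76,0],[-20,-102,0],[-25,-128,0]],"yaw":[0,0,0,0,0],"gripper":[255,255,255,255,255]}'
```

```text
time_s: 4.78
ee_pos: [0.5007, -0.1238, 0.2031]
eef_rot: [-3.14, -0.002, -0.01]
force: [1.2, -0.3, -2.4]
grip_width: 0.0358
time_s: 5.2
ee_pos: [0.4745, -0.2534, 0.2019]
eef_rot: [-3.14, -0.0, -0.011]
force: [0.8, 0.4, -3.4]
grip_width: 0.036
```

```bash
python3 -m creep '{"translation":[[-4,-22,-1],[-8,-44,-2],[-11,-62,-3],[-13,-72,-3],[-13,-72,-3]],"yaw":[0,0,0,0,0],"gripper":[255,255,255,255,255]}'
python3 -m creep '{"translation":[[0,0,0],[0,0,0],[0,0,0],[0,0,0],[0,0,0]],"yaw":[0,0,0,0,0],"gripper":[255,255,255,255,255]}'
python3 - <<'E'
from h import *
ee=ctrl.get_obs()['ee_pos'];print(ee)
for n in('scene','top'):
    c=ctrl.camera(n);W=cloud(c)
    cv2.imwrite(f'pics/tag_{n}.png',(c['pixels'][120:340,20:300] if n=='scene' else c['pixels'][140:330,330:560])[...,::-1].repeat(3,0).repeat(3,1)[:600,:800])
    ok=(c['depth']>0)
    for lo,hi in((.108,.135),(.135,.16),(.16,.185),(.185,.2),(.2,.23)):
        p=W[ok&(abs(W[...,0]-ee[0])<.06)&(abs(W[...,1]-ee[1])<.05)&(W[...,2]>lo)&(W[...,2]<hi)]
        if len(p): print(n,lo,len(p),'min',p.min(0).round(4),'max',p.max(0).round(4))
E
```

```text
time_s: 5.62
ee_pos: [0.4604, -0.327, 0.1977]
eef_rot: [-3.139, 0.001, -0.013]
force: [0.5, 0.1, -2.8]
grip_width: 0.0361
time_s: 6.03
ee_pos: [0.4607, -0.3264, 0.1979]
eef_rot: [-3.139, 0.001, -0.012]
force: [-0.5, -0.1, -3.3]
grip_width: 0.0361
[ 0.46066003 -0.32641838  0.19788226]
scene 0.108 430 min [ 0.4324 -0.3514  0.1144] max [ 0.4943 -0.3002  0.1349]
scene 0.135 237 min [ 0.4469 -0.3441  0.1351] max [ 0.489  -0.3073  0.1599]
scene 0.16 259 min [ 0.4618 -0.351   0.1601] max [ 0.4879 -0.3027  0.185 ]
scene 0.185 248 min [ 0.4059 -0.3556  0.185 ] max [ 0.4882 -0.2958  0.2   ]
scene 0.2 1069 min [ 0.401  -0.3565  0.2   ] max [ 0.4875 -0.2956  0.23  ]
top 0.108 1 min [ 0.4368 -0.3002  0.1167] max [ 0.4368 -0.3002  0.1167]
top 0.185 86 min [ 0.4007 -0.316   0.1865] max [ 0.4308 -0.3093  0.1999]
top 0.2 98 min [ 0.4012 -0.3253  0.2002] max [ 0.4308 -0.3102  0.2079]
```

View pics/tag_scene.png

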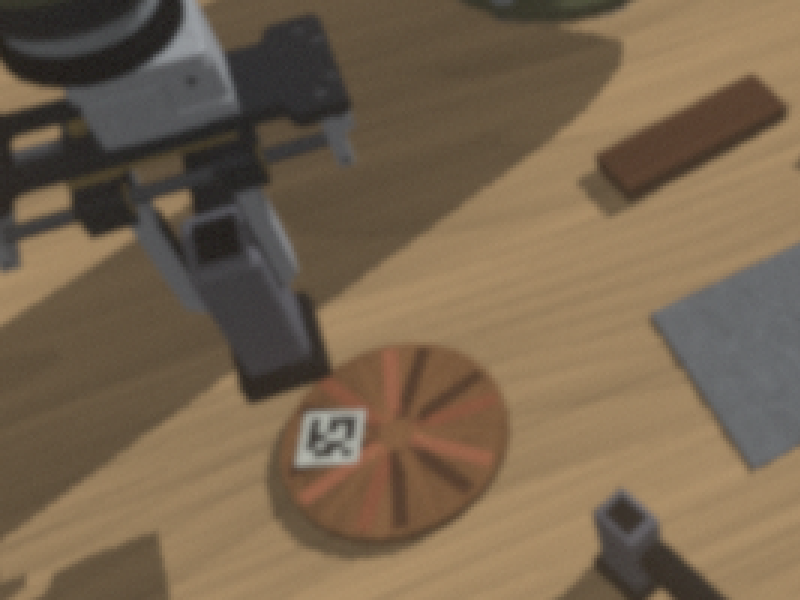

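The nose is centred at about (463, -326) mm, and the tag is at (462, -326). The nose underside is at z ≈ 0.114, about 100 mm above the tag, and the front face is vertical (x = 0.488 at every height). The crop shows the nose at (285,350), above and behind the tag at (330,437) as this viewing angle would give. I'll hold for 2.5 s.

```bash

python3 -m creep '{"translation":[[0,0,0],[0,0,0],[0,0,0],[0,0,0],[0,0,0]],"yaw":[0,0,0,0,0],"gripper":[255,255,255,255,255]}'
python3 -m creep '{"translation":[[0,0,0],[0,0,0],[0,0,0],[0,0,0],[0,0,0]],"yaw":[0,0,0,0,0],"gripper":[255,255,255,255,255]}'
python3 -m creep '{"translation":[[0,0,0],[0,0,0],[0,0,0],[0,0,0],[0,0,0]],"yaw":[0,0,0,0,0],"gripper":[255,255,255,255,255]}'
python3 -m creep '{"translation":[[0,0,0],[0,0,0],[0,0,0],[0,0,0],[0,0,0]],"yaw":[0,0,0,0,0],"gripper":[255,255,255,255,255]}'
python3 -m creep '{"translation":[[0,0,0],[0,0,0],[0,0,0],[0,0,0],[0,0,0]],"yaw":[0,0,0,0,0],"gripper":[255,255,255,255,255]}'
python3 -m creep '{"translation":[[0,0,0],[0,0,0],[0,0,0],[0,0,0],[0,0,0]],"yaw":[0,0,0,0,0],"gripper":[255,255,255,255,255]}'
```

```text
time_s: 6.55
ee_pos: [0.4606, -0.3266, 0.1979]
eef_rot: [-3.139, 0.001, -0.012]
force: [-0.0, -0.8, -2.6]
grip_width: 0.0358
time_s: 6.97
ee_pos: [0.4606, -0.3266, 0.1979]
eef_rot: [-3.139, 0.001, -0.012]
force: [0.8, -0.2, -3.5]
grip_width: 0.0358
time_s: 7.38
ee_pos: [0.4606, -0.3267, 0.1979]
eef_rot: [-3.139, 0.001, -0.012]
force: [0.3, 0.2, -2.7]
grip_width: 0.0357
time_s: 7.8
ee_pos: [0.4606, -0.3266, 0.1979]
eef_rot: [-3.139, 0.001, -0.012]
force: [0.5, 0.6, -2.8]
grip_width: 0.0358
time_s: 8.22
ee_pos: [0.4606, -0.3266, 0.1979]
eef_rot: [-3.139, 0.001, -0.012]
force: [0.0, -0.7, -2.8]
grip_width: 0.0357
time_s: 8.63
ee_pos: [0.4606, -0.3266, 0.1978]
eef_rot: [-3.139, 0.001, -0.012]
force: [0.6, -0.0, -3.8]
grip_width: 0.0356
```

```bash
python3 -m creep '{"translation":[[2,10,2],[6,30,4],[10,52,6],[14,76,6],[20,100,6]],"yaw":[0,0,0,0,0],"gripper":[255,255,255,255,255]}'
python3 -m creep '{"translation":[[5,25,0],[10,50,0],[15,76,0],[20,102,0],[24,126,0]],"yaw":[0,0,0,0,0],"gripper":[255,255,255,255,255]}'
```

```text
time_s: 9.05
ee_pos: [0.4805, -0.2251, 0.2042]
eef_rot: [-3.139, 0.001, -0.013]
force: [0.2, 0.6, -3.5]
grip_width: 0.0361
time_s: 9.47
ee_pos: [0.5045, -0.097, 0.2045]
eef_rot: [-3.139, 0.0, -0.012]
force: [0.5, -0.5, -2.8]
grip_width: 0.0359
```

```bash
python3 -m creep '{"translation":[[5,25,0],[10,50,0],[14,72,0],[16,84,0],[16,84,0]],"yaw":[0,0,0,0,0],"gripper":[255,255,255,255,255]}'
python3 -m creep '{"translation":[[0,0,-8],[0,0,-24],[0,0,-42],[0,0,-60],[0,0,-76]],"yaw":[0,0,0,0,0],"gripper":[255,255,255,255,255]}'
```

```text
time_s: 9.88
ee_pos: [0.5206, -0.0108, 0.2046]
eef_rot: [-3.139, 0.0, -0.01]
force: [0.1, -0.1, -3.5]
grip_width: 0.0359
time_s: 10.3
ee_pos: [0.52, -0.0118, 0.127]
eef_rot: [-3.139, 0.001, -0.011]
force: [-0.1, -0.2, -2.7]
grip_width: 0.0359
```

```bash
python3 -m creep '{"translation":[[0,0,-10],[0,0,-20],[0,0,-28],[0,0,-33],[0,0,-33]],"yaw":[0,0,0,0,0],"gripper":[255,255,255,255,255]}'
python3 -m creep '{"translation":[[0,0,-1],[0,0,-2],[0,0,-3],[0,0,-4],[0,0,-4]],"yaw":[0,0,0,0,0],"gripper":[255,255,255,255,255]}'
```

```text
time_s: 10.72
ee_pos: [0.5198, -0.0119, 0.0932]
eef_rot: [-3.139, 0.002, -0.011]
force: [-0.3, 0.3, -3.5]
grip_width: 0.0358
time_s: 11.13
ee_pos: [0.5198, -0.0119, 0.0893]
eef_rot: [-3.139, 0.002, -0.011]
force: [0.5, 0.0, -3.6]
grip_width: 0.0358
```

```bash
python3 -m creep '{"translation":[[0,0,-0.5],[0,0,-1],[0,0,-1],[0,0,-1],[0,0,-1]],"yaw":[0,0,0,0,0],"gripper":[255,255,255,255,255]}'
```

```text
time_s: 11.55
ee_pos: [0.52, -0.0119, 0.0892]
eef_rot: [-3.139, 0.001, -0.011]
force: [-4.4, -0.1, 7.0]
grip_width: 0.0358
```

It is standing on the mat: the force rose by about 10 N at the original grasp height. I'll release it.

```bash
python3 -m creep '{"translation":[[0,0,0],[0,0,0],[0,0,0],[0,0,0],[0,0,0]],"yaw":[0,0,0,0,0],"gripper":[155,145,135,120,100]}'
python3 -m creep '{"translation":[[0,0,0],[0,0,0],[0,0,0],[0,0,0],[0,0,0]],"yaw":[0,0,0,0,0],"gripper":[50,0,0,0,0]}'
python3 -m creep '{"translation":[[0,0,10],[0,0,25],[0,0,50],[0,0,80],[0,0,110]],"yaw":[0,0,0,0,0],"gripper":[0,0,0,0,0]}'
python3 -m creep '{"translation":[[0,0,20],[0,0,30],[-25,0,30],[-60,0,30],[-80,0,30]],"yaw":[0,0,0,0,0],"gripper":[0,0,0,0,0]}'
python3 - <<'E'
from h import *
for n in('scene','top'):
    c=ctrl.camera(n);np.savez(''+n+'.npz',**c);cv2.imwrite(f'pics/{n}9.png',c['pixels'][...,::-1])
E
python3 m.py
```

```text
time_s: 11.97
ee_pos: [0.52, -0.0119, 0.0892]
eef_rot: [-3.139, 0.001, -0.011]
force: [0.1, -1.5, -0.2]
grip_width: 0.0532
time_s: 12.38
ee_pos: [0.52, -0.0119, 0.0892]
eef_rot: [-3.139, 0.001, -0.011]
force: [-0.3, -0.2, -0.1]
grip_width: 0.086
time_s: 12.8
ee_pos: [0.5197, -0.0118, 0.201]
eef_rot: [-3.139, 0.001, -0.011]
force: [-0.1, 0.2, 0.4]
grip_width: 0.0941
time_s: 13.22
ee_pos: [0.4373, -0.0117, 0.2304]
eef_rot: [-3.139, 0.003, -0.011]
force: [0.0, 0.1, 0.4]
grip_width: 0.0936
scene
head+grip? z>.1 8568 rect c [475.  -12.6] size [177.5 142.3] ang 89.0 mean [ 0.4601 -0.0192  0.3641] z med 0.3532
head top 392 rect c [521.7 -11.7] size [35.9 48.5] ang 88.6 mean [ 0.5251 -0.0137  0.1139] z med 0.1146
grip/side 640 rect c [476.  -13.9] size [141.   34.4] ang 1.1 mean [ 0.4777 -0.0156  0.0903] z med 0.0937
mat 2967 rect c [523.1 -12.8] size [150. 150.] ang 5.0 mean [ 0.5379 -0.0219  0.0048] z med 0.0048
disc 3911 rect c [ 479.3 -286.4] size [148.6 148.4] ang 55.4 mean [ 0.4836 -0.2878  0.0129] z med 0.013
rtag 346 rect c [ 462.3 -326.3] size [43.3 45.2] ang 68.3 mean [ 0.463  -0.3267  0.0134] z med 0.0135
stag 235 rect c [539.6 256.9] size [44.6 43.4] ang 6.0 mean [0.5408 0.2565 0.0137] z med 0.0137
top
head+grip? z>.1 13977 rect c [431.6  -8.1] size [171.  185.7] ang 46.6 mean [ 0.4243 -0.0076  0.4939] z med 0.5168
head top 538 rect c [520.  -11.2] size [35.2 45.8] ang 89.9 mean [ 0.5201 -0.0109  0.1138] z med 0.1138
grip/side 1
mat 2872 rect c [543.2 -10.8] size [106.7 150. ] ang 4.5 mean [ 0.5541 -0.0149  0.0039] z med 0.0038
disc 4596 rect c [ 463.7 -305.6] size [196.7 208. ] ang 42.4 mean [ 0.4774 -0.2851  0.0121] z med 0.0121
rtag 318 rect c [ 461.9 -326.3] size [41.9 41.3] ang 68.2 mean [ 0.4622 -0.3264  0.0125] z med 0.0123
stag 299 rect c [538.9 257.7] size [39.5 41.6] ang 4.3 mean [0.5396 0.2578 0.0129] z med 0.013
```

View pics/scene9.png

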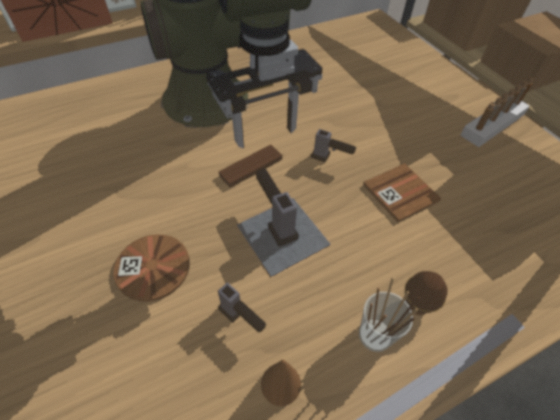

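The scanner stands upright at (285,222) in the middle of its mat, the gripper is clear at (265,100), and the panels have not moved. One settling call, then I'll hand in.

```bash
python3 -m creep '{"translation":[[0,0,0],[0,0,0],[0,0,0],[0,0,0],[0,0,0]],"yaw":[0,0,0,0,0],"gripper":[0,0,0,0,0]}'; python3 -c "
from station import ctrl
print(ctrl.hand_in())"
```

```text
time_s: 13.73
ee_pos: [0.4379, -0.0117, 0.2308]
eef_rot: [-3.139, 0.002, -0.011]
force: [0.2, -0.1, 0.4]
grip_width: 0.094
the job is handed in; nothing more can be done
None
```

I picked up the large scanner, held it nose down over the round panel's tag, stood it back on its mat and let go. I handed in at 13.7 s of the 48 s; hand-in gives no verdict.

- **Scan:** the nose was about 100 mm above the tag and within about 2 mm of its centre. The scanner was upright, and I held it still for about 3 s.
- **Placing:** it stands upright on its nose, within about 2 mm of the mat's centre. The force rose by about 10 N as it touched down.
- **Panels and gripper:** both tags measured within about 1 mm of where they started. The gripper is open and clear of everything.

The two cameras agreed to about 2 mm throughout. In the last top view the arm hid part of the mat, so its mat reading was off, as was the top view's outline of the disc in both checks. For those I used the scene camera, which matched the first measurements.

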